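# Line up the standards by size at the pump

## Robot

A 6-joint arm with a two-finger parallel gripper is mounted at the origin on the work surface. World frame = base frame: x ahead of the robot, y to its left, z up, the work surface at z = 0. Lengths are in m, angles in rad, forces in N, time in s.
With the tool pointing down it reaches from about 0.3 to 0.85 m from the base axis. Payload 4.2 kg.
Tool frame: the origin (TCP) lies at the very end of the fingers, on their centre line; the grasp point (between the pads) lies 19 mm behind it; z points along the fingers, x is the direction in which the jaws open and shut, and the axes are right-handed (so a half turn about z gives the same grasp; the last joint's range is limited). The gripper opens to 91 mm and grips with 3 to 60 N. Pads are 32 mm wide; open, the fingers measure 118 mm over their backs; the gripper's body (76 mm by 178 mm) begins 60 mm behind the grasp point.
Start: joints at [-1.342, 0.32, 1.565, -0, 1.257, -0.02], TCP at [0.142, -0.557, 0.214] pointing down, gripper open.
Joint ranges: [-3.11, 3.11], [-0.84, 2.01], [0.21, 2.61], [-1.34, 4.49], [0.05, 2.63], [-2.56, 2.56]. Speed limits (rad/s): [2.57, 2.57, 3.14, 3.14, 3.14, 3.14].

## Interface

Orientations are given as a 3x3 rotation matrix whose columns are the frame's x, y, z axes.
In Python, from workcell import monitor, cams, env gives the robot as it stands.
- The arm moves only by the tool send_rows, never from a script. Its argument "increments" is a list of rows, each an object of numbers: "dx", "dy", "dz": the shift along the tool's x, y, z in m; "ax", "ay", "az": the turn, a rotation vector about the tool's x, y, z in degrees; "jaw": the opening in per cent of the stroke, from 0 (shut) to 100 (fully open). In form: [{"dx": .., "dy": .., "dz": .., "ax": .., "ay": .., "az": .., "jaw": ..}, ...]. A call has 1 to 8 rows; each row shifts and turns the commanded pose from where the row before left it, along the tool's axes as they then stand; what a row does not reach is not made up. A row lasts 1/8 s, in which the tool goes at most 62.5 mm and 10.7 degrees, less where a joint would pass 70% of its speed; a pose out of reach is approached as far as the arm can. A call with a gripper value outside its range is refused whole. The fingers move at their own pace and stop on an object; the grip force is fixed at half the most. Time passes only in rows, so rows that do not move let the fingers close. It gives the time, the measured TCP pose, the force and the opening at its end, in the units of the state.
- monitor.get_state(): the state, without advancing time (a new reading comes with each control period).
- cams.read_camera(name): name is "side" or "top" or "wrist"; returns the picture (480x640x3 uint8, red, green, blue); there is no depth.
- cams.camera_model(name): a dict with "K" (3x3 intrinsics, pixels), "view" (4x4, takes a point from world to camera coordinates). Camera axes: x right, y down, z forward; pixel columns grow to the right and rows downward; lengths in m; the calibration is good to about 2 mm. The wrist camera is an equidistant fisheye: a pixel r from the principal point sees the ray r / f radians off the axis. A picture is of the moment at which its call begins: read the wrist's pose just before it. camera_model takes no time and is no camera call; for the wrist camera it gives the pose at the moment of the call.
- env.close_job(): hands the job in, once; it reports no verdict.
The state is a dict: "time_s": time; "q": joint angles; "dq": joint speeds; "tau": joint torques, N m; "tool_pos": TCP position; "orientation": TCP orientation; "wrist_force": force on the tool from outside, world axes, zero at the start; "ft_torque": the same for the moment, N m; "width": finger opening in m.
Only numpy, scipy, OpenCV 4.12 (cv2) and the standard library are available. Lean on these libraries where they do the work, as an engineer would, in place of code of your own. Each camera call takes 0.05 s, during which the arm holds its last target. There are 200 camera calls.

## Task

Get the four white screw-cap jars of calibration standard ready for the run: stand them upright in order of size on the black round mats of the spill tray, one jar centred on each mat, the smallest next to the pump and the largest at the far end. Never tip a jar over on the way, and leave all four standing still, let go of.

Things in the scene. Friction and masses are not known exactly. Their poses are not given: they have to be found in the camera images.
- jar_1: the smallest of four white plastic screw-cap jars with light grey caps: a straight upright cylinder, cap and body alike 30 mm in diameter, 55 mm tall in all. Origin at the centre of its underside, z up. Loose, standing on the bench among low clutter, 40 g give or take a third; rigid, may be gripped round the body or cap
- jar_2: the second smallest of four white plastic screw-cap jars with light grey caps: a straight upright cylinder, cap and body alike 40 mm in diameter, 76 mm tall in all. Origin at the centre of its underside, z up. Loose, standing on the bench among low clutter, 90 g give or take a third; rigid, may be gripped round the body or cap
- jar_3: the second largest of four white plastic screw-cap jars with light grey caps: a straight upright cylinder, cap and body alike 50 mm in diameter, 98 mm tall in all. Origin at the centre of its underside, z up. Loose, standing on the bench among low clutter, 160 g give or take a third; rigid, may be gripped round the body or cap
- jar_4: the largest of four white plastic screw-cap jars with light grey caps: a straight upright cylinder, cap and body alike 60 mm in diameter, 120 mm tall in all. Origin at the centre of its underside, z up. Loose, standing on the bench among low clutter, 280 g give or take a third; rigid, may be gripped round the body or cap
- mat_a: one of four identical black round rubber mats, 66 mm in diameter and 3 mm thick, fixed in a straight row about 90 mm apart (78 to 102 mm) on a flat steel spill tray (100 x 360 mm, 6 mm thick). The letter says nothing about its place in the row. Origin at the centre of its underside, 6 mm above the bench, so its top is 9 mm above the bench
- mat_b: one of four identical black round rubber mats, 66 mm in diameter and 3 mm thick, fixed in a straight row about 90 mm apart (78 to 102 mm) on a flat steel spill tray (100 x 360 mm, 6 mm thick). The letter says nothing about its place in the row. Origin at the centre of its underside, 6 mm above the bench, so its top is 9 mm above the bench
- mat_c: one of four identical black round rubber mats, 66 mm in diameter and 3 mm thick, fixed in a straight row about 90 mm apart (78 to 102 mm) on a flat steel spill tray (100 x 360 mm, 6 mm thick). The letter says nothing about its place in the row. Origin at the centre of its underside, 6 mm above the bench, so its top is 9 mm above the bench
- mat_d: one of four identical black round rubber mats, 66 mm in diameter and 3 mm thick, fixed in a straight row about 90 mm apart (78 to 102 mm) on a flat steel spill tray (100 x 360 mm, 6 mm thick). The letter says nothing about its place in the row. Origin at the centre of its underside, 6 mm above the bench, so its top is 9 mm above the bench
- pump: small cream pump, fixed to the bench just off one end of the tray (either end), in line with the row, its centre about 100 mm from the centre of the nearest mat: a 60 x 60 mm box 50 mm tall with a black round rotor on top, 70 mm tall in all. Origin at the centre of its underside. (An empty glass beaker 65 mm tall, not part of the job, stands off the other end.)

How it is judged:
By the outcome, as a careful person would: the job done as asked, in the order asked, and still so for the second after the job is handed in, with the robot touching nothing.
It also fails if it takes over 104 s, if anything falls off the work surface, if the arm or the gripper's body presses on something with over 40 N, if the wrist force passes 120 N, or if a joint passes its speed limit or range.

## Working session

There is one attempt and no reset: what is moved stays moved. The work goes in short steps, Python scripts to look and compute and a tool call to move; the robot and the scene stay as the last step left them, time stands still between calls to the robot, and variables do not carry over. Pictures are saved under pics/ and viewed, about 12 in all and at most 16, crops included, and the job is handed in when it is done.

Besides the shell and the picture viewer there is one more tool, called as name(argument=value, ...), one argument or row to a line, values as JSON. send_rows: Moves the arm, as the interface text tells. Its arguments: {"type":"object","properties":{"increments":{"type":"array"}},"required":["increments"]}

```bash
mkdir -p pics; ls; python3 - <<'E'
from workcell import monitor,cams
import cv2,numpy as np
np.set_printoptions(precision=4,suppress=True)
s=monitor.get_state();print(s['time_s'],s['tool_pos'],s['orientation'],s['width'])
for n in('top','side'):
    im=cams.read_camera(n);cv2.imwrite(f'pics/{n}0.png',im[:,:,::-1]);m=cams.camera_model(n);print(n,m['K'],m['view'])
m=cams.camera_model('wrist');print(m['K'],m['view'])
E
```

```text
pics
0.0 [ 0.1415 -0.5568  0.2131] [[ 0.2462 -0.9692 -0.0004]
 [-0.9692 -0.2462  0.0017]
 [-0.0017 -0.0001 -1.    ]] 0.09128507387101785
top [[579.7003   0.     313.0251]
 [  0.     579.7003 234.2698]
 [  0.       0.       1.    ]] [[-0.0162 -0.9998  0.0097 -0.0054]
 [-0.9976  0.0155 -0.0675  0.5484]
 [ 0.0673 -0.0107 -0.9977  1.1076]
 [ 0.      0.      0.      1.    ]]
side [[484.4058   0.     312.7353]
 [  0.     484.4058 240.535 ]
 [  0.       0.       1.    ]] [[-0.9691 -0.2467 -0.0029  0.5388]
 [-0.1803  0.7162 -0.6742  0.1201]
 [ 0.1685 -0.6528 -0.7385  0.8251]
 [ 0.      0.      0.      1.    ]]
[[371.6483   0.     326.1906]
 [  0.     371.6483 240.9964]
 [  0.       0.       1.    ]] [[ 0.2459 -0.9693 -0.0017 -0.5738]
 [-0.9275 -0.2358  0.2901 -0.0336]
 [-0.2816 -0.0698 -0.957   0.3921]
 [ 0.      0.      0.      1.    ]]
```

View pics/top0.png

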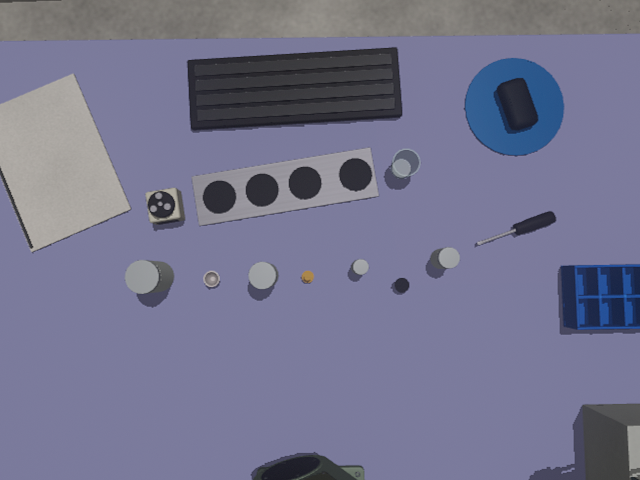

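View pics/side0.png

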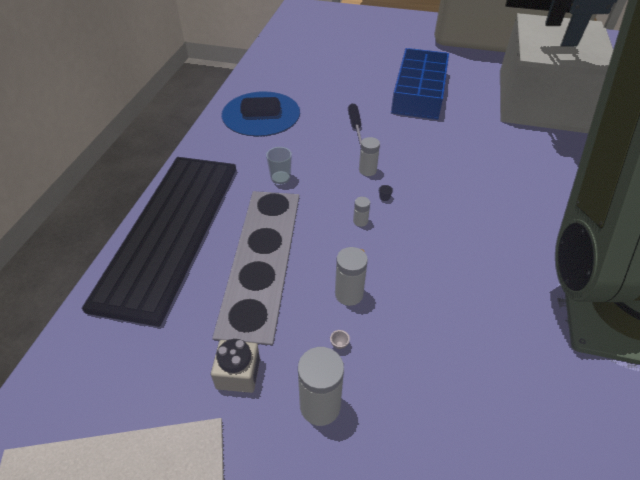

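Top view: pump (163,205), mats (219,197), (262,190), (305,183), (355,175). Jar 4 is at (143,277), jar 3 at (262,276), jar 1 at (360,267), jar 2 at (449,258), and the beaker at (405,162). The side view shows the same layout, with all jars upright. Next I'll measure the positions.

```bash
cat > h.py <<'E'
import numpy as np,cv2
from workcell import monitor,cams
np.set_printoptions(precision=4,suppress=True)
def ray(n,uv,z,m=None):
    m=m or cams.camera_model(n);K=np.array(m['K']);V=np.array(m['view']);R=V[:3,:3];c=-R.T@V[:3,3]
    d=np.linalg.inv(K)@[uv[0],uv[1],1.]
    if n=='wrist':
        t=np.hypot(d[0],d[1]);d=np.array([d[0]/t*np.sin(t),d[1]/t*np.sin(t),np.cos(t)])
    w=R.T@d;return c+w*(z-c[2])/w[2]
def proj(n,P,m=None):
    m=m or cams.camera_model(n);K=np.array(m['K']);V=np.array(m['view']);p=V[:3,:3]@P+V[:3,3]
    if n=='wrist':
        t=np.arctan2(np.hypot(p[0],p[1]),p[2]);r=np.hypot(p[0],p[1]);p=np.array([p[0]/r*t,p[1]/r*t,1])
    p=K@p;return p[:2]/p[2]
E
python3 - <<'E'
from h import *
t=cv2.imread('pics/top0.png');s=cv2.imread('pics/side0.png');g=cv2.cvtColor(t,cv2.COLOR_BGR2GRAY)
o=t.copy();os=s.copy()
mats=[]
for u,v in[(219,197),(262,190),(305,183),(355,175)]:
    mk=np.zeros_like(g);mk[v-24:v+24,u-24:u+24]=(g[v-24:v+24,u-24:u+24]<70)*255
    c=max(cv2.findContours(mk,0,1)[0],key=cv2.contourArea);e=cv2.fitEllipse(c)
    P=ray('top',e[0],.009);mats.append(P);print('mat',e[0],e[1],P)
    p=proj('side',P);cv2.circle(os,tuple(int(x) for x in p.round()),2,(0,0,255),-1)
mats=np.array(mats);d=np.diff(mats,axis=0);print(np.linalg.norm(d,axis=1),np.degrees(np.arctan2(d[:,1],d[:,0])))
for k,h,r,u,v in[(1,.055,.015,360,267),(2,.076,.02,449,258),(3,.098,.025,262,276),(4,.12,.03,143,277)]:
    rp=579.7*r/(1.1-h)
    w=30;f=4;cr=cv2.resize(g[v-w:v+w,u-w:u+w],None,fx=f,fy=f,interpolation=cv2.INTER_CUBIC)
    H=cv2.HoughCircles(cr,cv2.HOUGH_GRADIENT,1,8,param1=60,param2=8,minRadius=int(f*rp*.9),maxRadius=int(f*rp*1.1))
    x,y,R=H[0,0];uv=(u-w+(x+.5)/f-.5,v-w+(y+.5)/f-.5);P=ray('top',uv,h);print('jar',k,uv,R/f,rp,P,np.hypot(P[0],P[1]))
    cv2.circle(o,(round(uv[0]),round(uv[1])),round(R/f),(0,0,255),1)
    pts=[proj('side',P+[r*np.cos(a),r*np.sin(a),0]) for a in np.linspace(0,6.28,30)]
    cv2.polylines(os,[np.array(pts).round().astype(int)],True,(0,0,255),1)
    pts=[proj('side',P+[r*np.cos(a),r*np.sin(a),-h]) for a in np.linspace(0,6.28,30)]
    cv2.polylines(os,[np.array(pts).round().astype(int)],True,(0,255,0),1)
cv2.imwrite('pics/chk.png',np.vstack([cv2.resize(o[150:310,100:480],None,fx=2,fy=2)[:300],cv2.resize(os[120:430,200:420],(426,600))[:,:].copy()[:0].reshape(0,760,3)]) if 0 else np.hstack([cv2.resize(o[150:310,110:480],None,fx=1.2,fy=1.2)[:192,:444],np.zeros((192,0,3),np.uint8)]))
cv2.imwrite('pics/chk.png',cv2.resize(os[120:430,190:420],None,fx=1.93,fy=1.93))
E
```

```text
mat (218.99266052246094, 196.43414306640625) (31.305997848510742, 31.89804458618164) [0.6262 0.1693 0.009 ]
mat (261.5613098144531, 189.41346740722656) (31.12525749206543, 31.65217399597168) [0.6389 0.0856 0.009 ]
mat (304.504150390625, 182.3994903564453) (31.2183780670166, 31.472476959228516) [0.6516 0.0009 0.009 ]
mat (355.0782470703125, 174.14944458007812) (30.972469329833984, 31.047555923461914) [ 0.6665 -0.0992  0.009 ]
[0.0847 0.0856 0.1012] [-81.3979 -81.4876 -81.4992]
jar 1 (np.float32(360.5), np.float32(266.25)) 7.75 8.321052631578947 [ 0.4843 -0.1017  0.055 ] 0.49488790372461056
jar 2 (np.float32(448.75), np.float32(257.5)) 10.525 11.322265625000002 [ 0.4976 -0.2629  0.076 ] 0.5627432514272206
jar 3 (np.float32(261.75), np.float32(275.25)) 13.575 14.463572854291419 [0.4706 0.0799 0.098 ] 0.4773101996629902
jar 4 (np.float32(141.0), np.float32(276.5)) 16.85 17.74591836734694 [0.4719 0.2898 0.12  ] 0.5537299017231316
```

View pics/chk.png

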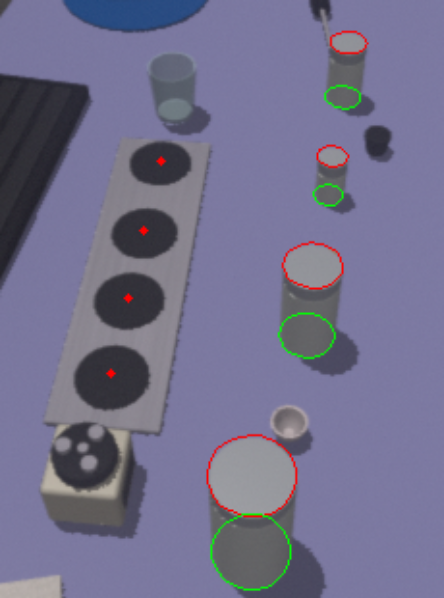

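Both views agree: the projected jar outlines and mat centres land on the objects to about 2 mm. I'll turn the jaws perpendicular to the row.

send_rows(
  increments=[
    {"az": -10.5},
    {"az": -10.5},
    {"az": -10.5},
    {"az": -10.5},
    {"az": -10.5},
    {"az": -10.5},
    {"az": -10.5},
    {"az": -10.8},
  ],
)

```text
validation failed for argument at $.in...
```

```bash
cat >> h.py <<'E'
J={1:(.4843,-.1017),2:(.4976,-.2629),3:(.4706,.0799),4:(.4719,.2898)}
M={1:(.6262,.1693),2:(.6389,.0856),3:(.6516,.0009),4:(.6665,-.0992)}
def to(x,y,z):
    s=monitor.get_state();R=np.array(s['orientation']);p=np.array(s['tool_pos'])
    print('t',s['time_s'],'pos',p,'w',round(s['width'],4),'F',np.array(s['wrist_force']),'yaw',np.degrees(np.arctan2(R[1,0],R[0,0])),'zax',R[:,2],'delta mm',1000*R.T@(np.array([x,y,z])-p))
E
python3 -c "
from h import *
to(*J[1],.1)"
```

```text
t 0.1 pos [ 0.1415 -0.5569  0.2132] w 0.0913 F [0.0735 0.1237 0.2463] yaw -75.74159334564405 zax [-0.0004  0.0015 -1.    ] delta mm [-356.53   -444.3441  113.7797]
```

send_rows(
  increments=[
    {"dx": 0,"dy": 0,"dz": 0,"ax": 0,"ay": 0,"az": -10.5,"jaw": 100},
    {"dx": 0,"dy": 0,"dz": 0,"ax": 0,"ay": 0,"az": -10.5,"jaw": 100},
    {"dx": 0,"dy": 0,"dz": 0,"ax": 0,"ay": 0,"az": -10.5,"jaw": 100},
    {"dx": 0,"dy": 0,"dz": 0,"ax": 0,"ay": 0,"az": -10.5,"jaw": 100},
    {"dx": 0,"dy": 0,"dz": 0,"ax": 0,"ay": 0,"az": -10.5,"jaw": 100},
    {"dx": 0,"dy": 0,"dz": 0,"ax": 0,"ay": 0,"az": -10.5,"jaw": 100},
    {"dx": 0,"dy": 0,"dz": 0,"ax": 0,"ay": 0,"az": -10.5,"jaw": 100},
    {"dx": 0,"dy": 0,"dz": 0,"ax": 0,"ay": 0,"az": -10.5,"jaw": 100},
  ],
)

```text
time_s: 1.1
tool_pos: [0.1415, -0.557, 0.2135]
orientation: [[0.989, 0.15, -0.0], [0.15, -0.989, 0.001], [-0.0, -0.001, -1.0]]
wrist_force: [0.4, -0.2, 0.1]
width: 0.091
```

```bash
python3 -c "
from h import *
to(*J[1],.1)"
```

```text
t 1.1 pos [ 0.1415 -0.557   0.2135] w 0.091 F [ 0.426  -0.1982  0.0715] yaw 8.601748718636783 zax [-0.0002  0.001  -1.    ] delta mm [ 407.0322 -398.7681  113.8564]
```

send_rows(
  increments=[
    {"dx": 0.04,"dy": -0.04,"dz": 0,"ax": 0,"ay": 0,"az": 0,"jaw": 100},
    {"dx": 0.04,"dy": -0.04,"dz": 0,"ax": 0,"ay": 0,"az": 0,"jaw": 100},
    {"dx": 0.04,"dy": -0.04,"dz": 0,"ax": 0,"ay": 0,"az": 0,"jaw": 100},
    {"dx": 0.04,"dy": -0.04,"dz": 0,"ax": 0,"ay": 0,"az": 0,"jaw": 100},
    {"dx": 0.04,"dy": -0.04,"dz": 0,"ax": 0,"ay": 0,"az": 0,"jaw": 100},
    {"dx": 0.04,"dy": -0.04,"dz": 0,"ax": 0,"ay": 0,"az": 0,"jaw": 100},
    {"dx": 0.04,"dy": -0.04,"dz": 0,"ax": 0,"ay": 0,"az": 0,"jaw": 100},
    {"dx": 0.04,"dy": -0.04,"dz": 0,"ax": 0,"ay": 0,"az": 0,"jaw": 100},
  ],
)

```text
time_s: 2.1
tool_pos: [0.413, -0.193, 0.2138]
orientation: [[0.99, 0.144, -0.0], [0.144, -0.99, -0.0], [-0.0, 0.0, -1.0]]
wrist_force: [0.5, -0.2, -0.4]
width: 0.0911
```

send_rows(
  increments=[
    {"dx": 0.04,"dy": -0.04,"dz": 0.03,"ax": 0,"ay": 0,"az": 0,"jaw": 100},
    {"dx": 0.04,"dy": -0.03,"dz": 0.03,"ax": 0,"ay": 0,"az": 0,"jaw": 100},
    {"dx": 0.007,"dy": -0.009,"dz": 0.03,"ax": 0,"ay": 0,"az": 0,"jaw": 100},
    {"dx": 0,"dy": 0,"dz": 0,"ax": 0,"ay": 0,"az": 0,"jaw": 100},
    {"dx": 0,"dy": 0,"dz": 0,"ax": 0,"ay": 0,"az": 0,"jaw": 100},
  ],
)

```text
time_s: 2.72
tool_pos: [0.4864, -0.1057, 0.1254]
orientation: [[0.99, 0.143, 0.001], [0.143, -0.99, -0.001], [0.001, 0.001, -1.0]]
wrist_force: [-0.7, -0.5, -0.3]
width: 0.0913
```

```bash
python3 -c "
from h import *
to(*J[1],.016)
m=cams.camera_model('wrist');im=cams.read_camera('wrist')[:,:,::-1].copy()
P=np.array([*J[1],.055])
for a in np.linspace(0,6.28,24):
    q=proj('wrist',P+[.015*np.cos(a),.015*np.sin(a),0],m);cv2.circle(im,(int(q[0]+.5),int(q[1]+.5)),1,(0,0,255),-1)
cv2.imwrite('pics/w1.png',im)"
```

```text
t 2.725 pos [ 0.4864 -0.1057  0.1254] w 0.0913 F [-0.7318 -0.5491 -0.3311] yaw 8.235149106270605 zax [ 0.0008 -0.0006 -1.    ] delta mm [ -1.6174  -4.326  109.4393]
```

View pics/w1.png

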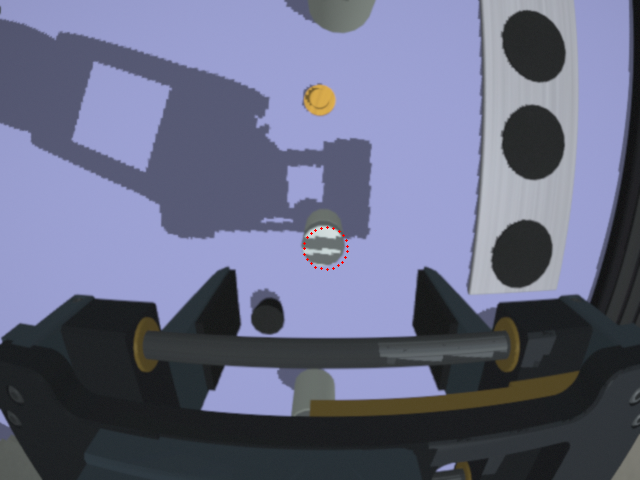

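The wrist view shows jar 1's cap at (323,247), centred between the fingers and within about 2 px of the prediction. Nothing is in the way, so I'm going down.

send_rows(
  increments=[
    {"dx": -0.002,"dy": -0.004,"dz": 0.03,"ax": 0,"ay": 0,"az": 0,"jaw": 100},
    {"dx": 0,"dy": 0,"dz": 0.03,"ax": 0,"ay": 0,"az": 0,"jaw": 100},
    {"dx": 0,"dy": 0,"dz": 0.03,"ax": 0,"ay": 0,"az": 0,"jaw": 100},
    {"dx": 0,"dy": 0,"dz": 0.019,"ax": 0,"ay": 0,"az": 0,"jaw": 100},
    {"dx": 0,"dy": 0,"dz": 0,"ax": 0,"ay": 0,"az": 0,"jaw": 100},
    {"dx": 0,"dy": 0,"dz": 0,"ax": 0,"ay": 0,"az": 0,"jaw": 60},
    {"dx": 0,"dy": 0,"dz": 0,"ax": 0,"ay": 0,"az": 0,"jaw": 40},
    {"dx": 0,"dy": 0,"dz": 0,"ax": 0,"ay": 0,"az": 0,"jaw": 36},
  ],
)

```text
time_s: 3.78
tool_pos: [0.4842, -0.1016, 0.0164]
orientation: [[0.99, 0.144, 0.002], [0.144, -0.99, -0.0], [0.001, 0.001, -1.0]]
wrist_force: [-0.2, 0.7, 0.3]
width: 0.0642
```

send_rows(
  increments=[
    {"dx": 0,"dy": 0,"dz": 0,"ax": 0,"ay": 0,"az": 0,"jaw": 20},
    {"dx": 0,"dy": 0,"dz": 0,"ax": 0,"ay": 0,"az": 0,"jaw": 20},
    {"dx": 0,"dy": 0,"dz": 0,"ax": 0,"ay": 0,"az": 0,"jaw": 10},
    {"dx": 0,"dy": 0,"dz": 0,"ax": 0,"ay": 0,"az": 0,"jaw": 10},
  ],
)

```text
time_s: 4.28
tool_pos: [0.4837, -0.1014, 0.0156]
orientation: [[0.99, 0.144, -0.0], [0.144, -0.99, -0.0], [-0.0, 0.0, -1.0]]
wrist_force: [0.1, 0.1, -0.8]
width: 0.0295
```

```bash
python3 -c "
from h import *
to(*M[1],.2)"
```

```text
t 4.275 pos [ 0.4837 -0.1014  0.0156] w 0.0295 F [ 0.1011  0.1339 -0.7765] yaw 8.260946760053445 zax [-0.0001 -0.     -1.    ] delta mm [ 179.9008 -247.3984 -184.4249]
```

send_rows(
  increments=[
    {"dx": 0,"dy": 0,"dz": -0.02,"ax": 0,"ay": 0,"az": 0,"jaw": 10},
    {"dx": 0,"dy": 0,"dz": -0.04,"ax": 0,"ay": 0,"az": 0,"jaw": 10},
    {"dx": 0,"dy": 0,"dz": -0.04,"ax": 0,"ay": 0,"az": 0,"jaw": 10},
    {"dx": 0.015,"dy": -0.02,"dz": -0.03,"ax": 0,"ay": 0,"az": 0,"jaw": 10},
    {"dx": 0.025,"dy": -0.04,"dz": 0,"ax": 0,"ay": 0,"az": 0,"jaw": 10},
    {"dx": 0.03,"dy": -0.045,"dz": 0,"ax": 0,"ay": 0,"az": 0,"jaw": 10},
    {"dx": 0.03,"dy": -0.045,"dz": 0,"ax": 0,"ay": 0,"az": 0,"jaw": 10},
    {"dx": 0.03,"dy": -0.04,"dz": 0,"ax": 0,"ay": 0,"az": 0,"jaw": 10},
  ],
)

```text
time_s: 5.28
tool_pos: [0.5855, 0.107, 0.1455]
orientation: [[0.99, 0.144, -0.0], [0.144, -0.99, -0.0], [-0.0, 0.0, -1.0]]
wrist_force: [1.5, -0.7, -0.4]
width: 0.0293
```

send_rows(
  increments=[
    {"dx": 0.03,"dy": -0.035,"dz": 0,"ax": 0,"ay": 0,"az": 0,"jaw": 10},
    {"dx": 0.02,"dy": -0.022,"dz": 0,"ax": 0,"ay": 0,"az": 0,"jaw": 10},
    {"dx": 0,"dy": 0,"dz": 0.03,"ax": 0,"ay": 0,"az": 0,"jaw": 10},
    {"dx": 0,"dy": 0,"dz": 0.03,"ax": 0,"ay": 0,"az": 0,"jaw": 10},
    {"dx": 0,"dy": 0,"dz": 0.02,"ax": 0,"ay": 0,"az": 0,"jaw": 10},
    {"dx": 0,"dy": 0,"dz": 0,"ax": 0,"ay": 0,"az": 0,"jaw": 10},
    {"dx": 0,"dy": 0,"dz": 0,"ax": 0,"ay": 0,"az": 0,"jaw": 10},
  ],
)

```text
time_s: 6.15
tool_pos: [0.627, 0.169, 0.0664]
orientation: [[0.99, 0.144, 0.001], [0.144, -0.99, 0.0], [0.001, -0.0, -1.0]]
wrist_force: [0.6, -0.1, -0.1]
width: 0.0295
```

```bash
python3 -c "
from h import *
to(*M[1],.0256)
cv2.imwrite('pics/w2.png',cams.read_camera('wrist')[:,:,::-1])"
```

```text
t 6.15 pos [0.627  0.169  0.0664] w 0.0295 F [ 0.5774 -0.0616 -0.1351] yaw 8.25404202924507 zax [ 0.0013  0.0002 -1.    ] delta mm [-0.7731 -0.4412 40.8093]
```

View pics/w2.png

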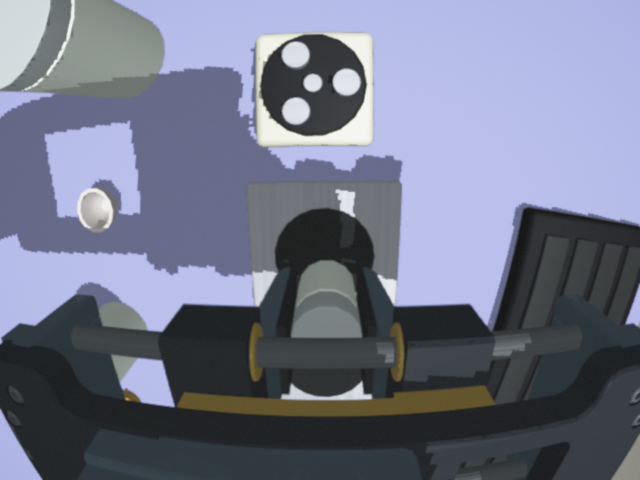

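Jar 1 is held at (327,300) above the mat next to the pump (mat centre near (325,255), jar still 40 mm up). I'll lower and release it.

send_rows(
  increments=[
    {"dx": -0.001,"dy": 0,"dz": 0.02,"ax": 0,"ay": 0,"az": 0,"jaw": 10},
    {"dx": 0,"dy": 0,"dz": 0.015,"ax": 0,"ay": 0,"az": 0,"jaw": 10},
    {"dx": 0,"dy": 0,"dz": 0.006,"ax": 0,"ay": 0,"az": 0,"jaw": 10},
    {"dx": 0,"dy": 0,"dz": 0,"ax": 0,"ay": 0,"az": 0,"jaw": 10},
    {"dx": 0,"dy": 0,"dz": 0,"ax": 0,"ay": 0,"az": 0,"jaw": 10},
  ],
)

```text
time_s: 6.82
tool_pos: [0.6258, 0.1688, 0.025]
orientation: [[0.99, 0.144, 0.001], [0.144, -0.99, 0.0], [0.001, 0.0, -1.0]]
wrist_force: [0.0, 0.2, -0.2]
width: 0.0293
```

send_rows(
  increments=[
    {"dx": 0,"dy": 0,"dz": 0,"ax": 0,"ay": 0,"az": 0,"jaw": 40},
    {"dx": 0,"dy": 0,"dz": 0,"ax": 0,"ay": 0,"az": 0,"jaw": 70},
    {"dx": 0,"dy": 0,"dz": 0,"ax": 0,"ay": 0,"az": 0,"jaw": 70},
    {"dx": 0,"dy": 0,"dz": 0,"ax": 0,"ay": 0,"az": 0,"jaw": 70},
    {"dx": 0,"dy": 0,"dz": -0.03,"ax": 0,"ay": 0,"az": 0,"jaw": 70},
    {"dx": 0,"dy": 0,"dz": -0.05,"ax": 0,"ay": 0,"az": 0,"jaw": 100},
    {"dx": 0,"dy": 0,"dz": -0.05,"ax": 0,"ay": 0,"az": 0,"jaw": 100},
  ],
)

```text
time_s: 7.7
tool_pos: [0.6251, 0.1686, 0.1558]
orientation: [[0.99, 0.144, -0.001], [0.144, -0.99, -0.0], [-0.001, 0.0, -1.0]]
wrist_force: [0.6, -1.3, 0.6]
width: 0.081
```

```bash
python3 -c "
from h import *
to(*J[2],.155)"
```

```text
t 7.7 pos [0.6251 0.1686 0.1558] w 0.081 F [ 0.5829 -1.3178  0.5879] yaw 8.25378463426862 zax [-0.0007 -0.0003 -1.    ] delta mm [-188.166   408.7628    0.9679]
```

send_rows(
  increments=[
    {"dx": -0.013,"dy": 0.039,"dz": 0,"ax": 0,"ay": 0,"az": 0,"jaw": 100},
    {"dx": -0.025,"dy": 0.055,"dz": 0,"ax": 0,"ay": 0,"az": 0,"jaw": 100},
    {"dx": -0.025,"dy": 0.055,"dz": 0,"ax": 0,"ay": 0,"az": 0,"jaw": 100},
    {"dx": -0.025,"dy": 0.055,"dz": 0,"ax": 0,"ay": 0,"az": 0,"jaw": 100},
    {"dx": -0.025,"dy": 0.055,"dz": 0,"ax": 0,"ay": 0,"az": 0,"jaw": 100},
    {"dx": -0.025,"dy": 0.055,"dz": 0,"ax": 0,"ay": 0,"az": 0,"jaw": 100},
    {"dx": -0.025,"dy": 0.055,"dz": 0,"ax": 0,"ay": 0,"az": 0,"jaw": 100},
    {"dx": -0.025,"dy": 0.04,"dz": 0,"ax": 0,"ay": 0,"az": 0,"jaw": 100},
  ],
)

```text
time_s: 8.7
tool_pos: [0.4973, -0.2654, 0.1548]
orientation: [[0.99, 0.142, 0.001], [0.142, -0.99, -0.001], [0.001, 0.001, -1.0]]
wrist_force: [0.1, 0.4, 1.5]
width: 0.0913
```

send_rows(
  increments=[
    {"dx": 0,"dy": 0,"dz": 0.02,"ax": 0,"ay": 0,"az": 0,"jaw": 100},
    {"dx": 0,"dy": 0,"dz": 0,"ax": 0,"ay": 0,"az": 0,"jaw": 100},
    {"dx": 0,"dy": 0,"dz": 0,"ax": 0,"ay": 0,"az": 0,"jaw": 100},
  ],
)

```text
time_s: 9.07
tool_pos: [0.4985, -0.2627, 0.1351]
orientation: [[0.99, 0.144, 0.001], [0.144, -0.99, -0.0], [0.0, 0.0, -1.0]]
wrist_force: [-0.1, 0.4, -0.5]
width: 0.0916
```

```bash
python3 -c "
from h import *
to(*J[2],.027)
m=cams.camera_model('wrist');im=cams.read_camera('wrist')[:,:,::-1].copy()
P=np.array([*J[2],.076])
for a in np.linspace(0,6.28,24):
    q=proj('wrist',P+[.02*np.cos(a),.02*np.sin(a),0],m);cv2.circle(im,(int(q[0]+.5),int(q[1]+.5)),1,(0,0,255),-1)
cv2.imwrite('pics/w3.png',im)"
```

```text
t 9.075 pos [ 0.4985 -0.2627  0.1351] w 0.0916 F [-0.1296  0.3893 -0.485 ] yaw 8.29625016454737 zax [ 0.0005 -0.0003 -1.    ] delta mm [ -0.9734  -0.0155 108.1439]
```

View pics/w3.png

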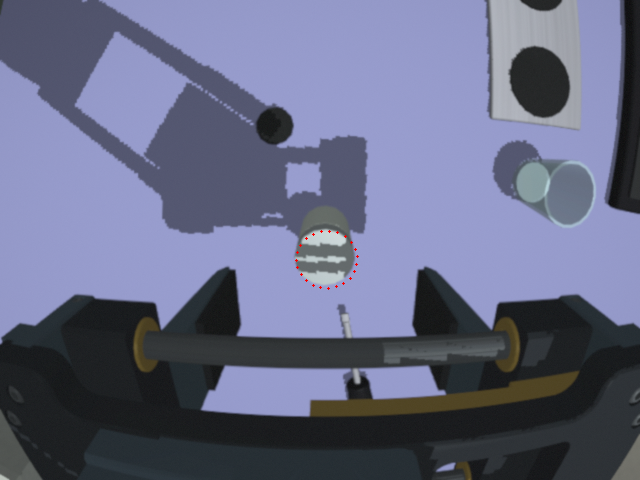

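Jar 2's cap at (325,258) sits on the predicted circle. The screwdriver tip at (342,312) is clear of both fingers. I'll descend and grip.

send_rows(
  increments=[
    {"dx": -0.001,"dy": 0,"dz": 0.03,"ax": 0,"ay": 0,"az": 0,"jaw": 100},
    {"dx": 0,"dy": 0,"dz": 0.03,"ax": 0,"ay": 0,"az": 0,"jaw": 100},
    {"dx": 0,"dy": 0,"dz": 0.03,"ax": 0,"ay": 0,"az": 0,"jaw": 100},
    {"dx": 0,"dy": 0,"dz": 0.018,"ax": 0,"ay": 0,"az": 0,"jaw": 100},
    {"dx": 0,"dy": 0,"dz": 0,"ax": 0,"ay": 0,"az": 0,"jaw": 100},
    {"dx": 0,"dy": 0,"dz": 0,"ax": 0,"ay": 0,"az": 0,"jaw": 60},
    {"dx": 0,"dy": 0,"dz": 0,"ax": 0,"ay": 0,"az": 0,"jaw": 48},
    {"dx": 0,"dy": 0,"dz": 0,"ax": 0,"ay": 0,"az": 0,"jaw": 47},
  ],
)

```text
time_s: 10.12
tool_pos: [0.4975, -0.2634, 0.0275]
orientation: [[0.99, 0.144, 0.001], [0.144, -0.99, -0.001], [0.001, 0.001, -1.0]]
wrist_force: [-1.1, 0.2, -0.1]
width: 0.0641
```

send_rows(
  increments=[
    {"dx": 0,"dy": 0,"dz": 0,"ax": 0,"ay": 0,"az": 0,"jaw": 35},
    {"dx": 0,"dy": 0,"dz": 0,"ax": 0,"ay": 0,"az": 0,"jaw": 20},
    {"dx": 0,"dy": 0,"dz": 0,"ax": 0,"ay": 0,"az": 0,"jaw": 20},
    {"dx": 0,"dy": 0,"dz": 0,"ax": 0,"ay": 0,"az": 0,"jaw": 20},
  ],
)

```text
time_s: 10.62
tool_pos: [0.4971, -0.2633, 0.0267]
orientation: [[0.99, 0.143, 0.0], [0.143, -0.99, -0.0], [0.0, 0.0, -1.0]]
wrist_force: [0.2, -0.4, 1.0]
width: 0.0396
```

```bash
python3 -c "
from h import *
to(*M[2],.2)"
```

```text
t 10.625 pos [ 0.4971 -0.2633  0.0267] w 0.0396 F [ 0.2141 -0.3753  0.9885] yaw 8.250020222050436 zax [ 0.     -0.0001 -1.    ] delta mm [ 190.398  -324.8777 -173.3165]
```

send_rows(
  increments=[
    {"dx": 0,"dy": 0,"dz": -0.02,"ax": 0,"ay": 0,"az": 0,"jaw": 20},
    {"dx": 0,"dy": 0,"dz": -0.04,"ax": 0,"ay": 0,"az": 0,"jaw": 20},
    {"dx": 0,"dy": 0,"dz": -0.04,"ax": 0,"ay": 0,"az": 0,"jaw": 20},
    {"dx": 0.015,"dy": -0.025,"dz": -0.02,"ax": 0,"ay": 0,"az": 0,"jaw": 20},
    {"dx": 0.025,"dy": -0.045,"dz": 0,"ax": 0,"ay": 0,"az": 0,"jaw": 20},
    {"dx": 0.025,"dy": -0.045,"dz": 0,"ax": 0,"ay": 0,"az": 0,"jaw": 20},
    {"dx": 0.025,"dy": -0.045,"dz": 0,"ax": 0,"ay": 0,"az": 0,"jaw": 20},
    {"dx": 0.025,"dy": -0.045,"dz": 0,"ax": 0,"ay": 0,"az": 0,"jaw": 20},
  ],
)

```text
time_s: 11.62
tool_pos: [0.5817, -0.0422, 0.1464]
orientation: [[0.99, 0.143, -0.0], [0.143, -0.99, -0.0], [-0.0, 0.0, -1.0]]
wrist_force: [0.5, -0.5, -1.6]
width: 0.0396
```

send_rows(
  increments=[
    {"dx": 0.025,"dy": -0.045,"dz": 0,"ax": 0,"ay": 0,"az": 0,"jaw": 20},
    {"dx": 0.025,"dy": -0.045,"dz": 0,"ax": 0,"ay": 0,"az": 0,"jaw": 20},
    {"dx": 0.025,"dy": -0.03,"dz": 0,"ax": 0,"ay": 0,"az": 0,"jaw": 20},
    {"dx": 0,"dy": 0,"dz": 0.03,"ax": 0,"ay": 0,"az": 0,"jaw": 20},
    {"dx": 0,"dy": 0,"dz": 0.03,"ax": 0,"ay": 0,"az": 0,"jaw": 20},
    {"dx": 0,"dy": 0,"dz": 0,"ax": 0,"ay": 0,"az": 0,"jaw": 20},
    {"dx": 0,"dy": 0,"dz": 0,"ax": 0,"ay": 0,"az": 0,"jaw": 20},
  ],
)

```text
time_s: 12.5
tool_pos: [0.6391, 0.0857, 0.0876]
orientation: [[0.99, 0.143, 0.001], [0.143, -0.99, 0.0], [0.001, 0.0, -1.0]]
wrist_force: [-0.5, 0.2, -0.2]
width: 0.0396
```

```bash
python3 -c "
from h import *
to(*M[2],.0362)
cv2.imwrite('pics/w4.png',cams.read_camera('wrist')[:,:,::-1])"
```

```text
t 12.5 pos [0.6391 0.0857 0.0876] w 0.0396 F [-0.5479  0.169  -0.1586] yaw 8.246468422305664 zax [ 0.0014  0.0001 -1.    ] delta mm [-0.3127  0.0451 51.3572]
```

View pics/w4.png

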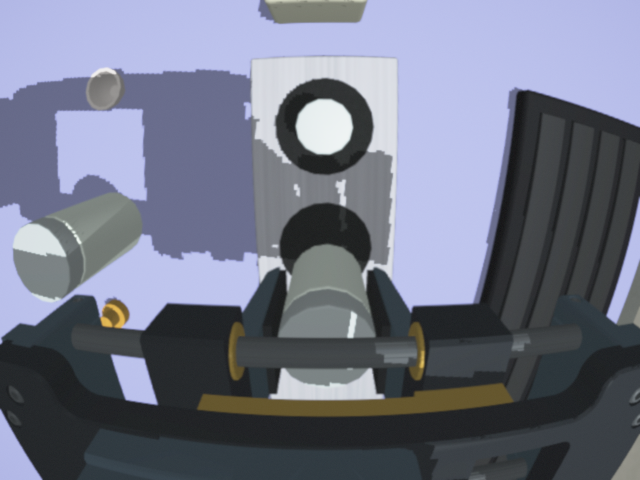

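Jar 1 stands centred on its mat at (324,127). Jar 2 is in line over the second mat, centred near (325,245). I'll lower it.

send_rows(
  increments=[
    {"dx": 0,"dy": 0,"dz": 0.025,"ax": 0,"ay": 0,"az": 0,"jaw": 20},
    {"dx": 0,"dy": 0,"dz": 0.018,"ax": 0,"ay": 0,"az": 0,"jaw": 20},
    {"dx": 0,"dy": 0,"dz": 0.008,"ax": 0,"ay": 0,"az": 0,"jaw": 20},
    {"dx": 0,"dy": 0,"dz": 0,"ax": 0,"ay": 0,"az": 0,"jaw": 20},
    {"dx": 0,"dy": 0,"dz": 0,"ax": 0,"ay": 0,"az": 0,"jaw": 20},
  ],
)

```text
time_s: 13.18
tool_pos: [0.6389, 0.0857, 0.0361]
orientation: [[0.99, 0.144, 0.001], [0.144, -0.99, 0.0], [0.001, 0.0, -1.0]]
wrist_force: [0.1, 0.2, -0.3]
width: 0.0394
```

send_rows(
  increments=[
    {"dx": 0,"dy": 0,"dz": 0,"ax": 0,"ay": 0,"az": 0,"jaw": 50},
    {"dx": 0,"dy": 0,"dz": 0,"ax": 0,"ay": 0,"az": 0,"jaw": 80},
    {"dx": 0,"dy": 0,"dz": 0,"ax": 0,"ay": 0,"az": 0,"jaw": 80},
    {"dx": 0,"dy": 0,"dz": 0,"ax": 0,"ay": 0,"az": 0,"jaw": 80},
    {"dx": 0,"dy": 0,"dz": -0.03,"ax": 0,"ay": 0,"az": 0,"jaw": 80},
    {"dx": 0,"dy": 0,"dz": -0.05,"ax": 0,"ay": 0,"az": 0,"jaw": 100},
    {"dx": 0,"dy": 0,"dz": -0.05,"ax": 0,"ay": 0,"az": 0,"jaw": 100},
  ],
)

```text
time_s: 14.05
tool_pos: [0.6382, 0.0857, 0.1668]
orientation: [[0.99, 0.144, -0.001], [0.144, -0.99, -0.0], [-0.001, 0.0, -1.0]]
wrist_force: [0.8, -0.3, -0.8]
width: 0.0896
```

```bash
python3 -c "
from h import *
to(*J[3],.16)"
```

```text
t 14.05 pos [0.6382 0.0857 0.1668] w 0.0896 F [ 0.8494 -0.2852 -0.8302] yaw 8.25638977368574 zax [-0.0007 -0.0002 -1.    ] delta mm [-166.7117  -18.3243    6.8834]
```

send_rows(
  increments=[
    {"dx": -0.02,"dy": -0.003,"dz": 0,"ax": 0,"ay": 0,"az": 0,"jaw": 100},
    {"dx": -0.04,"dy": -0.004,"dz": 0,"ax": 0,"ay": 0,"az": 0,"jaw": 100},
    {"dx": -0.045,"dy": -0.005,"dz": 0,"ax": 0,"ay": 0,"az": 0,"jaw": 100},
    {"dx": -0.04,"dy": -0.004,"dz": 0,"ax": 0,"ay": 0,"az": 0,"jaw": 100},
    {"dx": -0.022,"dy": -0.002,"dz": 0,"ax": 0,"ay": 0,"az": 0,"jaw": 100},
    {"dx": 0,"dy": 0,"dz": 0,"ax": 0,"ay": 0,"az": 0,"jaw": 100},
    {"dx": 0,"dy": 0,"dz": 0,"ax": 0,"ay": 0,"az": 0,"jaw": 100},
  ],
)

```text
time_s: 14.92
tool_pos: [0.4719, 0.0797, 0.166]
orientation: [[0.99, 0.144, 0.002], [0.144, -0.99, 0.0], [0.002, 0.0, -1.0]]
wrist_force: [0.2, -0.7, -0.4]
width: 0.0911
```

```bash
python3 -c "
from h import *
to(*J[3],.041)
m=cams.camera_model('wrist');im=cams.read_camera('wrist')[:,:,::-1].copy()
P=np.array([*J[3],.098])
for a in np.linspace(0,6.28,24):
    q=proj('wrist',P+[.025*np.cos(a),.025*np.sin(a),0],m);cv2.circle(im,(int(q[0]+.5),int(q[1]+.5)),1,(0,0,255),-1)
cv2.imwrite('pics/w5.png',im)"
```

```text
t 14.925 pos [0.4719 0.0797 0.166 ] w 0.0911 F [ 0.2174 -0.6795 -0.3693] yaw 8.253529748605338 zax [ 0.0018  0.0001 -1.    ] delta mm [ -1.4709  -0.4226 124.9844]
```

View pics/w5.png

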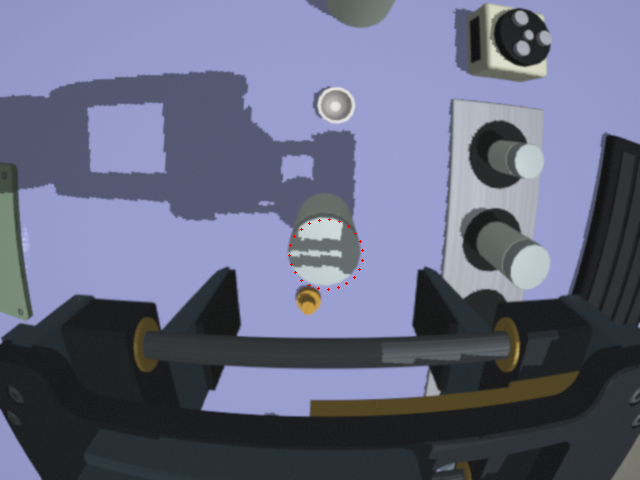

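Jar 3's cap at (323,250) is about 2 mm off the prediction, towards the left and top of the picture. Jars 1 and 2 stand on their mats. I'll correct for the offset and grip.

send_rows(
  increments=[
    {"dx": -0.003,"dy": -0.002,"dz": 0.03,"ax": 0,"ay": 0,"az": 0,"jaw": 100},
    {"dx": 0,"dy": 0,"dz": 0.035,"ax": 0,"ay": 0,"az": 0,"jaw": 100},
    {"dx": 0,"dy": 0,"dz": 0.035,"ax": 0,"ay": 0,"az": 0,"jaw": 100},
    {"dx": 0,"dy": 0,"dz": 0.025,"ax": 0,"ay": 0,"az": 0,"jaw": 100},
    {"dx": 0,"dy": 0,"dz": 0,"ax": 0,"ay": 0,"az": 0,"jaw": 100},
    {"dx": 0,"dy": 0,"dz": 0,"ax": 0,"ay": 0,"az": 0,"jaw": 70},
    {"dx": 0,"dy": 0,"dz": 0,"ax": 0,"ay": 0,"az": 0,"jaw": 58},
    {"dx": 0,"dy": 0,"dz": 0,"ax": 0,"ay": 0,"az": 0,"jaw": 57},
  ],
)

```text
time_s: 15.98
tool_pos: [0.468, 0.0812, 0.0415]
orientation: [[0.99, 0.144, 0.002], [0.144, -0.99, 0.0], [0.002, 0.0, -1.0]]
wrist_force: [-0.4, -0.2, -0.4]
width: 0.0642
```

send_rows(
  increments=[
    {"dx": 0,"dy": 0,"dz": 0,"ax": 0,"ay": 0,"az": 0,"jaw": 40},
    {"dx": 0,"dy": 0,"dz": 0,"ax": 0,"ay": 0,"az": 0,"jaw": 30},
    {"dx": 0,"dy": 0,"dz": 0,"ax": 0,"ay": 0,"az": 0,"jaw": 30},
    {"dx": 0,"dy": 0,"dz": 0,"ax": 0,"ay": 0,"az": 0,"jaw": 30},
  ],
)

```text
time_s: 16.48
tool_pos: [0.468, 0.0812, 0.0411]
orientation: [[0.99, 0.144, 0.001], [0.144, -0.99, 0.0], [0.001, 0.0, -1.0]]
wrist_force: [1.0, 0.1, 4.7]
width: 0.0497
```

```bash
python3 -c "
from h import *
to(*M[3],.2)"
```

```text
t 16.475 pos [0.468  0.0812 0.0411] w 0.0497 F [0.9842 0.0855 4.7381] yaw 8.258028613132277 zax [ 0.0014  0.0001 -1.    ] delta mm [ 170.4278  105.8697 -158.667 ]
```

send_rows(
  increments=[
    {"dx": 0,"dy": 0,"dz": -0.02,"ax": 0,"ay": 0,"az": 0,"jaw": 30},
    {"dx": 0,"dy": 0,"dz": -0.04,"ax": 0,"ay": 0,"az": 0,"jaw": 30},
    {"dx": 0,"dy": 0.01,"dz": -0.04,"ax": 0,"ay": 0,"az": 0,"jaw": 30},
    {"dx": 0.01,"dy": 0.025,"dz": -0.01,"ax": 0,"ay": 0,"az": 0,"jaw": 30},
    {"dx": 0.03,"dy": 0.03,"dz": 0,"ax": 0,"ay": 0,"az": 0,"jaw": 30},
    {"dx": 0.04,"dy": 0.026,"dz": 0,"ax": 0,"ay": 0,"az": 0,"jaw": 30},
    {"dx": 0.04,"dy": 0.015,"dz": 0,"ax": 0,"ay": 0,"az": 0,"jaw": 30},
    {"dx": 0.03,"dy": 0,"dz": 0,"ax": 0,"ay": 0,"az": 0,"jaw": 30},
  ],
)

```text
time_s: 17.48
tool_pos: [0.6317, -0.0034, 0.1492]
orientation: [[0.99, 0.142, -0.003], [0.142, -0.99, -0.0], [-0.003, -0.0, -1.0]]
wrist_force: [0.5, -0.5, -2.2]
width: 0.05
```

send_rows(
  increments=[
    {"dx": 0.02,"dy": 0,"dz": 0,"ax": 0,"ay": 0,"az": 0,"jaw": 30},
    {"dx": 0,"dy": 0,"dz": 0.03,"ax": 0,"ay": 0,"az": 0,"jaw": 30},
    {"dx": 0,"dy": 0,"dz": 0.03,"ax": 0,"ay": 0,"az": 0,"jaw": 30},
    {"dx": 0,"dy": 0,"dz": 0,"ax": 0,"ay": 0,"az": 0,"jaw": 30},
    {"dx": 0,"dy": 0,"dz": 0,"ax": 0,"ay": 0,"az": 0,"jaw": 30},
  ],
)

```text
time_s: 18.1
tool_pos: [0.6511, 0.0006, 0.0912]
orientation: [[0.99, 0.144, 0.0], [0.144, -0.99, -0.0], [0.0, 0.0, -1.0]]
wrist_force: [-1.3, 0.3, -1.8]
width: 0.0495
```

```bash
python3 -c "
from h import *
to(*M[3],.0505)
cv2.imwrite('pics/w6.png',cams.read_camera('wrist')[:,:,::-1])"
```

```text
t 18.1 pos [0.6511 0.0006 0.0912] w 0.0495 F [-1.2732  0.2867 -1.7965] yaw 8.25730316052425 zax [ 0.0004 -0.0001 -1.    ] delta mm [ 0.5188 -0.2094 40.6574]
```

View pics/w6.png

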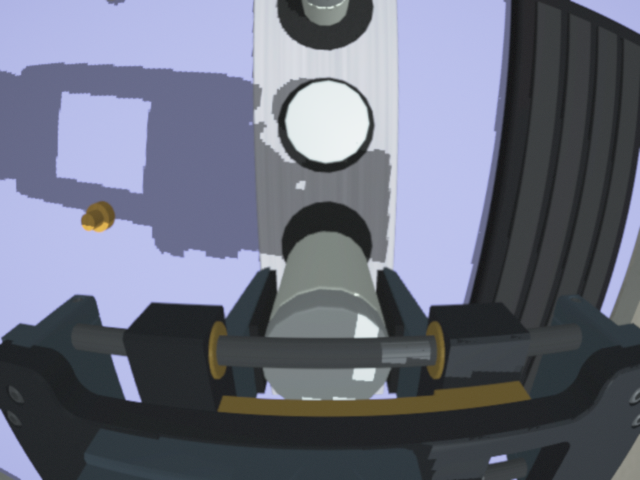

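Jar 3 is in line over the third mat, centred near (327,245). Jar 2's cap at (327,123) stands upright on its mat. I'll lower and release.

send_rows(
  increments=[
    {"dx": 0,"dy": 0,"dz": 0.02,"ax": 0,"ay": 0,"az": 0,"jaw": 30},
    {"dx": 0,"dy": 0,"dz": 0.014,"ax": 0,"ay": 0,"az": 0,"jaw": 30},
    {"dx": 0,"dy": 0,"dz": 0.006,"ax": 0,"ay": 0,"az": 0,"jaw": 30},
    {"dx": 0,"dy": 0,"dz": 0,"ax": 0,"ay": 0,"az": 0,"jaw": 30},
    {"dx": 0,"dy": 0,"dz": 0,"ax": 0,"ay": 0,"az": 0,"jaw": 30},
  ],
)

```text
time_s: 18.77
tool_pos: [0.6512, 0.0006, 0.0512]
orientation: [[0.99, 0.144, 0.001], [0.144, -0.99, -0.0], [0.001, 0.0, -1.0]]
wrist_force: [-0.1, 0.2, -1.3]
width: 0.0496
```

send_rows(
  increments=[
    {"dx": 0,"dy": 0,"dz": 0,"ax": 0,"ay": 0,"az": 0,"jaw": 60},
    {"dx": 0,"dy": 0,"dz": 0,"ax": 0,"ay": 0,"az": 0,"jaw": 90},
    {"dx": 0,"dy": 0,"dz": 0,"ax": 0,"ay": 0,"az": 0,"jaw": 90},
    {"dx": 0,"dy": 0,"dz": 0,"ax": 0,"ay": 0,"az": 0,"jaw": 90},
    {"dx": 0,"dy": 0,"dz": -0.03,"ax": 0,"ay": 0,"az": 0,"jaw": 90},
    {"dx": 0,"dy": 0,"dz": -0.05,"ax": 0,"ay": 0,"az": 0,"jaw": 100},
    {"dx": 0,"dy": 0,"dz": -0.05,"ax": 0,"ay": 0,"az": 0,"jaw": 100},
  ],
)

```text
time_s: 19.65
tool_pos: [0.6506, 0.0007, 0.1818]
orientation: [[0.99, 0.144, -0.001], [0.144, -0.99, -0.0], [-0.001, -0.0, -1.0]]
wrist_force: [0.9, -0.6, 0.1]
width: 0.0911
```

```bash
python3 -c "
from h import *
to(*J[4],.18)"
```

```text
t 19.65 pos [0.6506 0.0007 0.1818] w 0.0911 F [ 0.864  -0.6185  0.1446] yaw 8.255732781296249 zax [-0.0007 -0.     -1.    ] delta mm [-135.2786 -311.8048    1.8956]
```

send_rows(
  increments=[
    {"dx": -0.015,"dy": -0.03,"dz": 0,"ax": 0,"ay": 0,"az": 0,"jaw": 100},
    {"dx": -0.02,"dy": -0.046,"dz": 0,"ax": 0,"ay": 0,"az": 0,"jaw": 100},
    {"dx": -0.02,"dy": -0.05,"dz": 0,"ax": 0,"ay": 0,"az": 0,"jaw": 100},
    {"dx": -0.02,"dy": -0.05,"dz": 0,"ax": 0,"ay": 0,"az": 0,"jaw": 100},
    {"dx": -0.02,"dy": -0.05,"dz": 0,"ax": 0,"ay": 0,"az": 0,"jaw": 100},
    {"dx": -0.02,"dy": -0.046,"dz": 0,"ax": 0,"ay": 0,"az": 0,"jaw": 100},
    {"dx": -0.02,"dy": -0.04,"dz": 0,"ax": 0,"ay": 0,"az": 0,"jaw": 100},
    {"dx": 0,"dy": 0,"dz": 0,"ax": 0,"ay": 0,"az": 0,"jaw": 100},
  ],
)

```text
time_s: 20.65
tool_pos: [0.4707, 0.2921, 0.1808]
orientation: [[0.989, 0.148, -0.0], [0.148, -0.989, 0.0], [-0.0, -0.0, -1.0]]
wrist_force: [0.3, -0.9, 0.1]
width: 0.091
```

send_rows(
  increments=[
    {"dx": 0,"dy": 0,"dz": 0,"ax": 0,"ay": 0,"az": 0,"jaw": 100},
    {"dx": 0,"dy": 0,"dz": 0,"ax": 0,"ay": 0,"az": 0,"jaw": 100},
  ],
)

```text
time_s: 20.9
tool_pos: [0.4731, 0.2891, 0.1806]
orientation: [[0.99, 0.142, 0.0], [0.142, -0.99, -0.0], [0.0, 0.0, -1.0]]
wrist_force: [0.2, -0.1, -1.0]
width: 0.091
```

```bash
python3 -c "
from h import *
to(*J[4],.056)
m=cams.camera_model('wrist');im=cams.read_camera('wrist')[:,:,::-1].copy()
P=np.array([*J[4],.12])
for a in np.linspace(0,6.28,24):
    q=proj('wrist',P+[.03*np.cos(a),.03*np.sin(a),0],m);cv2.circle(im,(int(q[0]+.5),int(q[1]+.5)),1,(0,0,255),-1)
cv2.imwrite('pics/w7.png',im)"
```

```text
t 20.9 pos [0.4731 0.2891 0.1806] w 0.091 F [ 0.1993 -0.0703 -0.9656] yaw 8.1740706387799 zax [ 0.0003 -0.0003 -1.    ] delta mm [ -1.1163  -0.8963 124.6195]
```

View pics/w7.png

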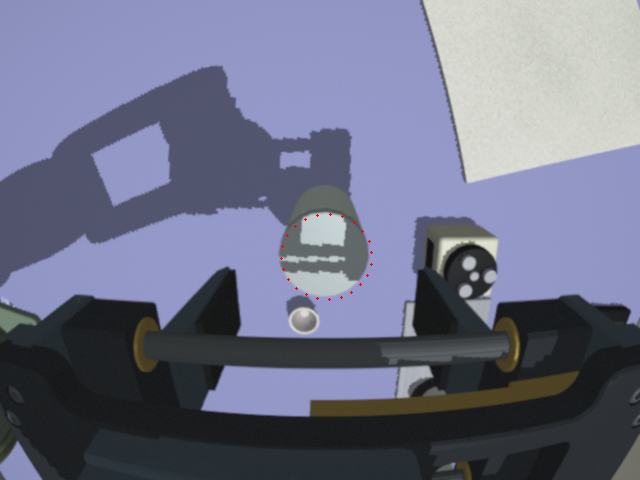

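Jar 4's cap centre is at (323.5,253), about 2 mm left of and above the prediction. The pump's 70 mm height will be well below the gripper body. I'll correct, descend and grip.

send_rows(
  increments=[
    {"dx": -0.003,"dy": -0.003,"dz": 0.03,"ax": 0,"ay": 0,"az": 0,"jaw": 100},
    {"dx": 0,"dy": 0,"dz": 0.035,"ax": 0,"ay": 0,"az": 0,"jaw": 100},
    {"dx": 0,"dy": 0,"dz": 0.035,"ax": 0,"ay": 0,"az": 0,"jaw": 100},
    {"dx": 0,"dy": 0,"dz": 0.025,"ax": 0,"ay": 0,"az": 0,"jaw": 100},
    {"dx": 0,"dy": 0,"dz": 0,"ax": 0,"ay": 0,"az": 0,"jaw": 100},
    {"dx": 0,"dy": 0,"dz": 0,"ax": 0,"ay": 0,"az": 0,"jaw": 80},
    {"dx": 0,"dy": 0,"dz": 0,"ax": 0,"ay": 0,"az": 0,"jaw": 70},
    {"dx": 0,"dy": 0,"dz": 0,"ax": 0,"ay": 0,"az": 0,"jaw": 68},
  ],
)

```text
time_s: 21.95
tool_pos: [0.4696, 0.2928, 0.0566]
orientation: [[0.99, 0.144, 0.002], [0.144, -0.99, 0.001], [0.002, -0.001, -1.0]]
wrist_force: [1.3, 0.6, 0.8]
width: 0.0643
```

send_rows(
  increments=[
    {"dx": 0,"dy": 0,"dz": 0,"ax": 0,"ay": 0,"az": 0,"jaw": 50},
    {"dx": 0,"dy": 0,"dz": 0,"ax": 0,"ay": 0,"az": 0,"jaw": 40},
    {"dx": 0,"dy": 0,"dz": 0,"ax": 0,"ay": 0,"az": 0,"jaw": 40},
    {"dx": 0,"dy": 0,"dz": 0,"ax": 0,"ay": 0,"az": 0,"jaw": 40},
  ],
)

```text
time_s: 22.45
tool_pos: [0.4698, 0.2929, 0.0565]
orientation: [[0.99, 0.144, 0.002], [0.144, -0.99, 0.001], [0.002, -0.001, -1.0]]
wrist_force: [1.4, -0.6, 5.6]
width: 0.0597
```

```bash
python3 -c "
from h import *
to(*M[4],.2)"
```

```text
t 22.45 pos [0.4698 0.2929 0.0565] w 0.0597 F [ 1.3968 -0.6359  5.594 ] yaw 8.260471723452177 zax [ 0.0019  0.0008 -1.    ] delta mm [ 138.621   416.2418 -143.5027]
```

send_rows(
  increments=[
    {"dx": 0,"dy": 0,"dz": -0.02,"ax": 0,"ay": 0,"az": 0,"jaw": 40},
    {"dx": 0,"dy": 0,"dz": -0.04,"ax": 0,"ay": 0,"az": 0,"jaw": 40},
    {"dx": 0,"dy": 0.01,"dz": -0.04,"ax": 0,"ay": 0,"az": 0,"jaw": 40},
    {"dx": 0,"dy": 0.025,"dz": -0.02,"ax": 0,"ay": 0,"az": 0,"jaw": 40},
    {"dx": 0,"dy": 0.04,"dz": 0,"ax": 0,"ay": 0,"az": 0,"jaw": 40},
    {"dx": 0,"dy": 0.045,"dz": 0,"ax": 0,"ay": 0,"az": 0,"jaw": 40},
    {"dx": 0,"dy": 0.045,"dz": 0,"ax": 0,"ay": 0,"az": 0,"jaw": 40},
    {"dx": 0,"dy": 0.045,"dz": 0,"ax": 0,"ay": 0,"az": 0,"jaw": 40},
  ],
)

```text
time_s: 23.45
tool_pos: [0.4978, 0.0833, 0.1743]
orientation: [[0.99, 0.144, -0.003], [0.144, -0.99, -0.0], [-0.003, -0.0, -1.0]]
wrist_force: [0.8, 0.6, -3.3]
width: 0.0598
```

send_rows(
  increments=[
    {"dx": 0.01,"dy": 0.045,"dz": 0,"ax": 0,"ay": 0,"az": 0,"jaw": 40},
    {"dx": 0.02,"dy": 0.045,"dz": 0,"ax": 0,"ay": 0,"az": 0,"jaw": 40},
    {"dx": 0.025,"dy": 0.045,"dz": 0,"ax": 0,"ay": 0,"az": 0,"jaw": 40},
    {"dx": 0.03,"dy": 0.04,"dz": 0,"ax": 0,"ay": 0,"az": 0,"jaw": 40},
    {"dx": 0.03,"dy": 0.025,"dz": 0,"ax": 0,"ay": 0,"az": 0,"jaw": 40},
    {"dx": 0.024,"dy": 0.006,"dz": 0,"ax": 0,"ay": 0,"az": 0,"jaw": 40},
    {"dx": 0,"dy": 0,"dz": 0.02,"ax": 0,"ay": 0,"az": 0,"jaw": 40},
    {"dx": 0,"dy": 0,"dz": 0.03,"ax": 0,"ay": 0,"az": 0,"jaw": 40},
  ],
)

```text
time_s: 24.45
tool_pos: [0.6659, -0.0991, 0.1239]
orientation: [[0.99, 0.143, -0.002], [0.143, -0.99, 0.001], [-0.002, -0.001, -1.0]]
wrist_force: [-0.2, -0.2, -2.9]
width: 0.0596
```

send_rows(
  increments=[
    {"dx": 0,"dy": 0,"dz": 0.02,"ax": 0,"ay": 0,"az": 0,"jaw": 40},
    {"dx": 0,"dy": 0,"dz": 0,"ax": 0,"ay": 0,"az": 0,"jaw": 40},
    {"dx": 0,"dy": 0,"dz": 0,"ax": 0,"ay": 0,"az": 0,"jaw": 40},
  ],
)

```text
time_s: 24.82
tool_pos: [0.6664, -0.0991, 0.1058]
orientation: [[0.99, 0.144, -0.0], [0.144, -0.99, 0.0], [-0.0, -0.0, -1.0]]
wrist_force: [1.3, -0.0, -3.4]
width: 0.0599
```

```bash
python3 -c "
from h import *
to(*M[4],.0657)
cv2.imwrite('pics/w8.png',cams.read_camera('wrist')[:,:,::-1])"
```

```text
t 24.825 pos [ 0.6664 -0.0991  0.1058] w 0.0599 F [ 1.2585 -0.0044 -3.4086] yaw 8.25723550816047 zax [-0.0001  0.0001 -1.    ] delta mm [ 0.1083  0.1338 40.1078]
```

View pics/w8.png

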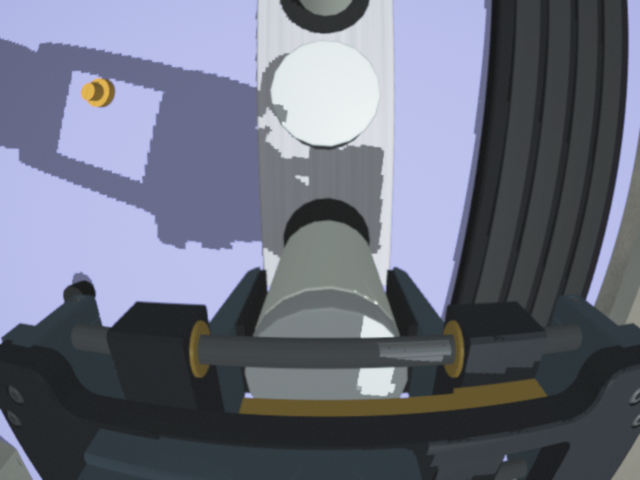

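Jar 4 is in line over the last mat, centred near (327,240). Jar 3's cap at (325,93) is upright. I'll lower, release, rise and back away.

send_rows(
  increments=[
    {"dx": 0,"dy": 0,"dz": 0.02,"ax": 0,"ay": 0,"az": 0,"jaw": 40},
    {"dx": 0,"dy": 0,"dz": 0.014,"ax": 0,"ay": 0,"az": 0,"jaw": 40},
    {"dx": 0,"dy": 0,"dz": 0.006,"ax": 0,"ay": 0,"az": 0,"jaw": 40},
    {"dx": 0,"dy": 0,"dz": 0,"ax": 0,"ay": 0,"az": 0,"jaw": 40},
    {"dx": 0,"dy": 0,"dz": 0,"ax": 0,"ay": 0,"az": 0,"jaw": 40},
    {"dx": 0,"dy": 0,"dz": 0,"ax": 0,"ay": 0,"az": 0,"jaw": 70},
    {"dx": 0,"dy": 0,"dz": 0,"ax": 0,"ay": 0,"az": 0,"jaw": 100},
    {"dx": 0,"dy": 0,"dz": 0,"ax": 0,"ay": 0,"az": 0,"jaw": 100},
  ],
)

```text
time_s: 25.88
tool_pos: [0.6666, -0.0993, 0.0662]
orientation: [[0.99, 0.144, 0.001], [0.144, -0.99, -0.0], [0.001, 0.0, -1.0]]
wrist_force: [0.4, -0.6, 0.7]
width: 0.0809
```

send_rows(
  increments=[
    {"dx": 0,"dy": 0,"dz": 0,"ax": 0,"ay": 0,"az": 0,"jaw": 100},
    {"dx": 0,"dy": 0,"dz": 0,"ax": 0,"ay": 0,"az": 0,"jaw": 100},
    {"dx": 0,"dy": 0,"dz": -0.02,"ax": 0,"ay": 0,"az": 0,"jaw": 100},
    {"dx": 0,"dy": 0,"dz": -0.04,"ax": 0,"ay": 0,"az": 0,"jaw": 100},
    {"dx": 0,"dy": 0,"dz": -0.05,"ax": 0,"ay": 0,"az": 0,"jaw": 100},
    {"dx": 0,"dy": 0,"dz": -0.05,"ax": 0,"ay": 0,"az": 0,"jaw": 100},
    {"dx": -0.03,"dy": 0,"dz": -0.02,"ax": 0,"ay": 0,"az": 0,"jaw": 100},
    {"dx": -0.05,"dy": 0.02,"dz": 0,"ax": 0,"ay": 0,"az": 0,"jaw": 100},
  ],
)

```text
time_s: 26.88
tool_pos: [0.5911, -0.13, 0.2477]
orientation: [[0.989, 0.146, 0.005], [0.146, -0.989, -0.001], [0.005, 0.002, -1.0]]
wrist_force: [0.1, -1.1, 0.6]
width: 0.0914
```

send_rows(
  increments=[
    {"dx": -0.04,"dy": 0.04,"dz": 0,"ax": 0,"ay": 0,"az": 0,"jaw": 100},
    {"dx": -0.04,"dy": 0.04,"dz": 0,"ax": 0,"ay": 0,"az": 0,"jaw": 100},
    {"dx": -0.04,"dy": 0.04,"dz": 0,"ax": 0,"ay": 0,"az": 0,"jaw": 100},
    {"dx": -0.04,"dy": 0.04,"dz": 0,"ax": 0,"ay": 0,"az": 0,"jaw": 100},
    {"dx": 0,"dy": 0.04,"dz": 0,"ax": 0,"ay": 0,"az": 0,"jaw": 100},
    {"dx": 0,"dy": 0.04,"dz": 0,"ax": 0,"ay": 0,"az": 0,"jaw": 100},
    {"dx": 0,"dy": 0,"dz": 0,"ax": 0,"ay": 0,"az": 0,"jaw": 100},
    {"dx": 0,"dy": 0,"dz": 0,"ax": 0,"ay": 0,"az": 0,"jaw": 100},
  ],
)

```text
time_s: 27.88
tool_pos: [0.4659, -0.3903, 0.2454]
orientation: [[0.99, 0.143, -0.001], [0.143, -0.99, 0.001], [-0.0, -0.001, -1.0]]
wrist_force: [0.4, 0.2, 0.3]
width: 0.0913
```

```bash
python3 - <<'E'
from h import *
to(*M[4],.2)
o=cams.read_camera('top')[:,:,::-1].copy();os=cams.read_camera('side')[:,:,::-1].copy()
g=cv2.cvtColor(o,cv2.COLOR_BGR2GRAY)
H={1:(.055,.015),2:(.076,.02),3:(.098,.025),4:(.12,.03)}
for k,(h,r) in H.items():
    P=np.array([*M[k],h+.009]);u,v=proj('top',P).round().astype(int);rp=579.7*r/(1.1-h);w=32;f=4
    cr=cv2.resize(g[v-w:v+w,u-w:u+w],None,fx=f,fy=f,interpolation=cv2.INTER_CUBIC)
    C=cv2.HoughCircles(cr,cv2.HOUGH_GRADIENT,1,8,param1=60,param2=8,minRadius=int(f*rp*.85),maxRadius=int(f*rp*1.1))
    x,y,R=C[0,0];Q=ray('top',(u-w+(x+.5)/f-.5,v-w+(y+.5)/f-.5),h+.009);print(k,R/f,rp,'off mm',1000*(Q-P)[:2])
    for n,im in(('side',os),('top',o)):
        pts=[proj(n,P+[r*np.cos(a),r*np.sin(a),0]) for a in np.linspace(0,6.28,30)]
        cv2.polylines(im,[np.array(pts).round().astype(int)],True,(0,0,255),1)
a=cv2.resize(os[100:400,190:390],(400,600));b=cv2.resize(o[120:300,130:430],(400,240))
b=np.vstack([b,np.zeros((360,400,3),np.uint8)]);cv2.imwrite('pics/end.png',np.hstack([a,b]))
E
```

```text
t 27.875 pos [ 0.4659 -0.3903  0.2454] w 0.0913 F [0.3598 0.1791 0.3112] yaw 8.247847162822719 zax [-0.0005  0.001  -1.    ] delta mm [ 240.3387 -259.2541   45.6366]
1 7.675 8.321052631578947 off mm [0.0986 0.0097]
2 10.4 11.322265625000002 off mm [ 0.7822 -0.4035]
3 13.0 14.463572854291419 off mm [-13.9164  -2.0897]
4 16.525 17.74591836734694 off mm [ 1.4002 -3.7513]
```

View pics/end.png

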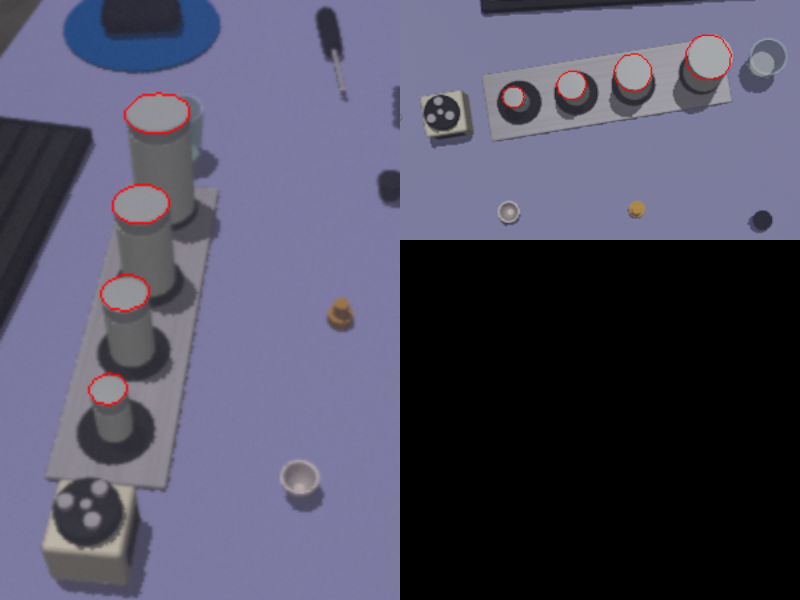

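The final picture shows all four jars upright, rising in size away from the pump. Their cap outlines fall on the predicted circles in both views. The Hough fit of -14 mm for jar 3 is a false fit, because the outline sits on its cap in both pictures. I'm handing in.

```bash
python3 -c "
from workcell import env
print(env.close_job())"
```

```text
the job is handed in; nothing more can be done
None
```

All four jars stand upright on their mats in order of size, with jar 1 next to the pump and jar 4 at the beaker end. They are let go of, the arm is backed away with the jaws open, and the job was handed in at about 28 s.

**Last checks:** In the final top and side pictures every cap outline fell on the circle predicted for a jar centred on its mat. The numeric circle fit gave offsets under 1 mm for jars 1 and 2 and about 4 mm for jar 4.

**A check that disagreed:** The circle fit for jar 3 read -14 mm. I took it as a false fit to the jar or mat edge, because both overlays put its cap within about 2 mm; I did not measure it again.

The highest wrist force reading I saw was about 6 N. No jar was seen to tip, and the clutter in view had not moved.

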